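Free a seized vise knob and nip up the housing

ROBOT

A 6-joint arm with a two-finger parallel gripper is mounted at the origin on the work surface. World frame = base frame: x ahead of the robot, y to its left, z up, the work surface at z = 0. Lengths are in m, angles in rad, forces in N, time in s.
With the tool pointing down it reaches from about 0.325 to 0.925 m from the base axis. Payload 3.1 kg.
Tool frame: the origin (TCP) lies where the fingers leave the gripper's body, on its centre line; the fingertips stand 73 mm ahead of it and the grasp point (between the pads) lies 54 mm ahead of it; z points along the fingers, y is the line along which they close (so a half turn about z gives the same grasp; the last joint's range is limited). The gripper opens to 85 mm and grips with 20 to 120 N. Pads are 22 mm wide; open, the fingers measure 114 mm over their backs; the gripper's body (76 mm by 85 mm) begins 54 mm behind the grasp point. The pads swing forward as they close: fully open they stand 13 mm farther back than shut.
Start: joints at [1.23, 0.217, 1.613, -0, 1.311, -0.112], TCP at [0.142, 0.609, 0.304] pointing down, gripper open.
Joint ranges: [-2.75, 2.75], [-0.78, 2.1], [0.31, 2.55], [-1.13, 4.27], [0.13, 2.63], [-2.58, 2.58]. Speed limits (rad/s): [2.79, 2.79, 3.14, 3.14, 3.14, 3.14].

INTERFACE

Orientations are given as a unit quaternion [w, x, y, z].
In Python, from rig import * gives the robot as it stands.
- The arm moves only by the shell command python3 -m crank 'ROWS'. ROWS is a JSON object with one list for each field, all of the same length, 1 to 20, a row being the entries at one place: sx, sy, sz (the shift in shares of the most that a row can go, 1 being 50 mm), rx, ry, rz (a rotation vector in fractions of the full range, 1 being 90 degrees), aperture (the opening from 0.0 (shut) to 1.0 (fully open)); each row shifts and turns the commanded pose from where the row before left it, along the tool's axes as they then stand; what a row does not reach is not made up. A row lasts 1/10 s, in which the tool goes at most 0.05 m and 0.15 rad, less where a joint would pass 70% of its speed; a pose out of reach is approached as far as the arm can. The fingers move at their own pace and stop on an object; the grip force is fixed at half the most. Time passes only in rows, so rows that do not move let the fingers close. It prints the time, the measured TCP pose, the force, the opening and the grip force at its end. Shift and turn numbers lie between -1 and 1, and a call with a number outside is refused. Input that does not fit is refused with a message, and nothing moves.
- get_obs(): the state, without advancing time (a new reading comes with each control period).
- get_image(name): name is "scene" or "top" or "wrist"; returns a dict with "frame" (480x640x3 uint8, red, green, blue), "z_map" (480x640 float32, m along the optical axis (not along the pixel's ray), 0 where there is no reading), "mtx" (3x3 intrinsics, pixels), "cam_to_world" (4x4, takes a point from camera to world coordinates); the wrist camera has in their place "mount" (4x4, takes a point from camera to tool coordinates, whose origin is the TCP and whose axes are the flange's). Camera axes: x right, y down, z forward; pixel columns grow to the right and rows downward; lengths in m; the calibration is good to about 2 mm. A picture is of the moment at which its call begins: read the wrist's pose just before it.
- sign_off(): hands the job in; it is judged then, once.
The state is a dict: "t": time; "joint_positions": joint angles; "joint_vel": joint speeds; "tau": joint torques, N m; "eef_pos": TCP position; "ee_rot": TCP orientation; "contact_force": force on the tool from outside, world axes, zero at the start; "wrist_torque": the same for the moment, N m; "gripper_width": opening from 0.0 (shut) to 1.0 (fully open); "finger_force": force on a finger pad.
Only numpy, scipy, OpenCV 4.12 (cv2) and the standard library are available. Lean on these libraries where they do the work, as an engineer would, in place of code of your own. Each camera call takes 0.05 s, during which the arm holds its last target. There are 200 camera calls.

TASK

The round knob on the little blue bench vise is gummed up: break it loose with a firm clockwise twist, then keep turning it clockwise until the aluminium housing in the vise is pushed up against the far rubber pad and lightly but surely nipped there, at about 10 N, without crushing it. Work the vise by its knob only (do not touch the jaw or the housing), let go, and leave the other things on the bench where they are.

Things in the scene. Friction and masses are not known exactly. Their poses are not given: they have to be found in the camera images.
- vise: small vise fixed to the bench: dark steel base plate 210 x 90 x 14 mm, origin at the centre of its underside; local +x is the way the jaw closes, z up. A blue gearbox (70 x 80 mm, top at z 64 mm) at local x -60 mm carries the knob; an end block with the sprung anvil pad stands at the +x end
- anvil_zone (a point): fixed point of the vise at local (47, 0, 30) mm, near the face of the black anvil pad (70 mm wide, top at z 48 mm). An adjuster sets the pad, and its true place is NOT measured: its face stands up to 2.5 mm nearer the jaw or 5.5 mm farther than this point. The pad gives way 1 mm per 8 N, at most 6 mm
- vise_knob (a joint): turn of the knob, rad, growing clockwise seen from above (closing); range 0 to 3.2, start 0 to 0.06; moves the jaw 6 mm per rad. Stuck for about the first 0.3 rad (0.4 to 0.8 N m), then it turns at a steady 0.15 N m of friction plus 0.006 N m per newton of squeeze. Stays put when let go below 22 N of squeeze. Squeezing begins between 1.0 and 2.5 rad, so it may take two grasps
- knob_grip (a point): point on the vertical axis of the black round knob (46 mm diameter, 34 mm high, red pointer on top), 20 mm above its underside and 14 mm below its top; it turns with the knob, its x axis along the red pointer. Grip the knob across its diameter from above, anywhere round it; at 60 N or more it does not slip. Held still, friction may leave up to 0.15 N m on the tool either way.
- jaw: steel moving jaw, 22 mm long by 70 mm wide, top at z 48 mm, geared to the knob; its axes are those of the vise, and its origin lies at the vise's origin when the knob is at 0; its pushing face is 2 mm to +x of its origin
- housing: the workpiece, an aluminium housing block 36 (along vise x) x 50 x 28 mm, 0.12 kg, origin at the centre of its underside, lying loose on the vise's base plate between jaw and anvil
- spare_housing: bystander: a second, identical housing on the bench next to the vise; leave it
- screwdriver: bystander: red screwdriver 170 mm long lying next to the vise, origin under its middle; leave it
- oil_bottle: bystander: blue bottle 44 mm in diameter, 100 mm tall, origin under its centre; leave it
- solvent_bottle: bystander: white bottle 48 mm in diameter, 110 mm tall, origin under its centre; leave it
- parts_dish: bystander: low steel dish 90 mm in diameter, 22 mm tall, origin under its centre; leave it
- brush: bystander: brush with a wooden handle 180 mm long, origin under its middle; leave it
- tray: bystander: yellow two-part tray 120 x 90 x 25 mm, origin under its centre; leave it
There are look-alikes about, which are no part of the job. Leave any yellow look-alike of the housing alone.

How it is judged:
By the outcome, as a careful person would: the job done as asked, in the order asked, and still so for the second after the job is handed in, with the robot touching nothing.
It also fails if it takes over 69 s, if anything falls off the work surface, if the arm or the gripper's body presses on something with over 40 N, if the wrist force passes 120 N, or if a joint passes its speed limit or range.

## Working session

There is one attempt and no reset: what is moved stays moved. The work goes in short steps, Python scripts to look and compute and a shell command to move; the robot and the scene stay as the last step left them, time stands still between calls to the robot, and variables do not carry over. Pictures are saved under pics/ and viewed, at most 10 in all, crops included, and the job is handed in when it is done.

```bash
mkdir -p pics; ls
python3 - <<'E'
from rig import *
import cv2,numpy as np
o=get_obs();print({k:np.round(v,3) for k,v in o.items()})
a=get_image("top");b=get_image("scene")
np.savez('pics/a.npz',**a);np.savez('pics/b.npz',**b)
cv2.imwrite('pics/top.png',a["frame"][:,:,::-1]);cv2.imwrite('pics/scene.png',b["frame"][:,:,::-1])
print(a["mtx"],a["cam_to_world"])
E
```

```text
pics
{'t': np.float64(0.0), 'joint_positions': array([ 1.23 ,  0.218,  1.615, -0.   ,  1.311, -0.112]), 'joint_vel': array([ 0.   ,  0.   , -0.001,  0.001, -0.   ,  0.   ]), 'tau': array([-1.0000e-03, -3.9685e+01, -3.0385e+01, -0.0000e+00,  1.0000e-02,
       -0.0000e+00]), 'eef_pos': array([0.142, 0.608, 0.303]), 'ee_rot': array([-0.   ,  0.114,  0.993, -0.001]), 'contact_force': array([0.136, 0.143, 0.634]), 'wrist_torque': array([0.048, 0.015, 0.037]), 'finger_force': np.float64(0.0), 'gripper_width': np.float64(0.996)}
[[536.73825519   0.         314.80566035]
 [  0.         536.73825519 236.44962363]
 [  0.           0.           1.        ]] [[ 5.29012306e-03 -9.81892155e-01  1.89366869e-01  3.83694650e-01]
 [-9.99732152e-01 -9.26367518e-04  2.31250225e-02 -3.48481107e-02]
 [-2.25308549e-02 -1.89438482e-01 -9.81634057e-01  1.17763900e+00]
 [ 0.00000000e+00  0.00000000e+00  0.00000000e+00  1.00000000e+00]]
```

View pics/top.png

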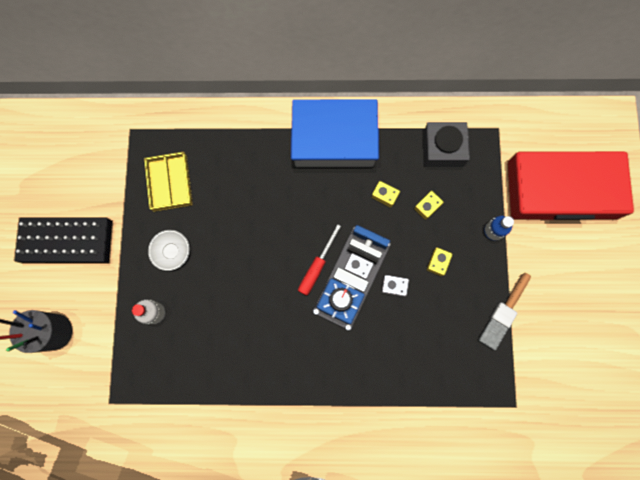

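View pics/scene.png

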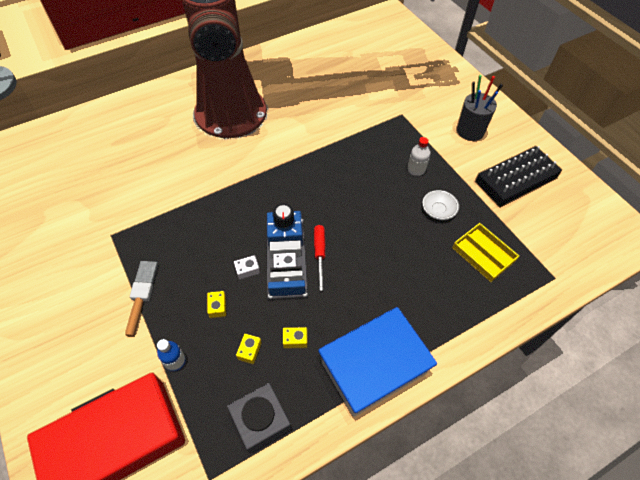

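Top view: the vise runs from about (332,320) to (372,232), with the knob at about (342,299), the housing at (358,265) and the anvil towards +x. The screwdriver (320,260) and the spare housing (396,285) lie beside it.

Run:
```python
import cv2,numpy as np
for n,(u0,u1,v0,v1) in (('a',(300,420,215,340)),('b',(225,345,195,305))):
    d=np.load(f'pics/{n}.npz');K=d['mtx'];T=d['cam_to_world'];z=d['z_map'];f=d['frame']
    v,u=np.mgrid[v0:v1,u0:u1];zz=z[v0:v1,u0:u1]
    P=np.stack([(u-K[0,2])/K[0,0]*zz,(v-K[1,2])/K[1,1]*zz,zz],-1)@T[:3,:3].T+T[:3,3]
    m=(zz>0)&(P[...,2]>0.082)&(P[...,2]<.2);Q=P[m]
    print(n,'high',m.sum(),np.median(Q,0),Q.min(0),Q.max(0))
    top=m&(P[...,2]>np.percentile(Q[:,2],90)-.006);c=(top).astype(np.uint8)
    (cx,cy),r=cv2.minEnclosingCircle(P[top][:,:2].astype(np.float32));print('topcircle',cx,cy,r,np.median(P[top][:,2]))
    hsv=cv2.cvtColor(f,cv2.COLOR_RGB2HSV)[v0:v1,u0:u1]
    red=top&(hsv[...,1]>120)&((hsv[...,0]<12)|(hsv[...,0]>168));print('red',red.sum(),P[red].mean(0) if red.any() else 0)
    blue=(hsv[...,0]>100)&(hsv[...,0]<125)&(hsv[...,1]>120)&(zz>0)&(P[...,2]>.045)&(P[...,2]<.08)
    # vise: everything above 0.008 within 0.17 connected to knob
    vm=((P[...,2]>.04)&(P[...,2]<.2)).astype(np.uint8)
    q=P[vm>0];print('h>40 minrect',cv2.minAreaRect(q[:,:2].astype(np.float32)))
    bl=P[blue];print('blue rect',cv2.minAreaRect(bl[:,:2].astype(np.float32)),np.percentile(bl[:,2],[5,50,95]))
    big=cv2.resize(f[v0:v1,u0:u1],None,fx=4,fy=4,interpolation=cv2.INTER_CUBIC);cv2.imwrite(f'pics/crop_{n}.png',big[:,:,::-1])
```

```text
a high 444 [ 0.46349327 -0.06036501  0.11053154] [ 0.44014974 -0.08425648  0.08431283] [ 0.4878805  -0.0384955   0.11855332]
topcircle 0.4631440043449402 -0.062023796141147614 0.023400984704494476 0.11095356806277867
red 8 [ 0.48069609 -0.06990534  0.11252037]
h>40 minrect ((0.5209823846817017, -0.08854953944683075), (0.07980169355869293, 0.1980796456336975), 64.46971130371094)
blue rect ((0.5212470293045044, -0.08902836591005325), (0.07900796830654144, 0.1971191018819809), 64.53839874267578) [0.05333632 0.06254057 0.06689369]
b high 413 [ 0.47510961 -0.06508035  0.10846888] [ 0.4445723  -0.08634087  0.08206825] [ 0.49352801 -0.03850636  0.11422117]
topcircle 0.46806076169013977 -0.06181103736162186 0.023529522120952606 0.10959145099425321
red 16 [ 0.48048174 -0.06798362  0.11044802]
h>40 minrect ((0.5258313417434692, -0.09030754119157791), (0.0798119530081749, 0.19866415858268738), 64.1270980834961)
blue rect ((0.5260658264160156, -0.0898241177201271), (0.07873736321926117, 0.19866415858268738), 64.1270980834961) [0.04831083 0.0599058  0.06552393]
```

View pics/crop_a.png

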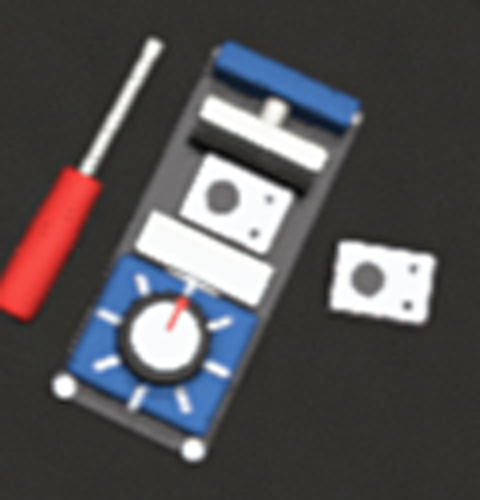

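Units first: shifts go in shares of 50 mm and turns go in shares of 90 degrees. So -0.0362 m is -0.724, -0.0292 m is -0.584.

```bash
python3 -m crank '{"sx":[-0.584,-0.584,-0.584,-0.584,-0.584,-0.584,-0.584,-0.584,-0.584,-0.584,-0.584,-0.584,-0.584,-0.584,-0.584,-0.584,0,0],"sy":[-0.724,-0.724,-0.724,-0.724,-0.724,-0.724,-0.724,-0.724,-0.724,-0.724,-0.724,-0.724,-0.724,-0.724,-0.724,-0.724,0,0],"sz":[0,0,0,0,0,0,0,0,0,0,0,0,0,0,0,0,0,0],"rx":[0,0,0,0,0,0,0,0,0,0,0,0,0,0,0,0,0,0],"ry":[0,0,0,0,0,0,0,0,0,0,0,0,0,0,0,0,0,0],"rz":[0,0,0,0,0,0,0,0,0,0,0,0,0,0,0,0,0,0],"aperture":[1,1,1,1,1,1,1,1,1,1,1,1,1,1,1,1,1,1]}' | tail -3
cat > h.py <<'E'
from rig import *
import cv2,numpy as np
from scipy.spatial.transform import Rotation as R
def pose():
    o=get_obs();q=o['ee_rot'];T=np.eye(4);T[:3,:3]=R.from_quat([q[1],q[2],q[3],q[0]]).as_matrix();T[:3,3]=o['eef_pos'];return o,T
def wrist(name):
    o,T=pose();w=get_image('wrist');W=T@w['mount'];K=w['mtx'];z=w['z_map']
    v,u=np.mgrid[0:480,0:640];P=np.stack([(u-K[0,2])/K[0,0]*z,(v-K[1,2])/K[1,1]*z,z],-1)@W[:3,:3].T+W[:3,3]
    cv2.imwrite(f'pics/{name}.png',w['frame'][:,:,::-1]);return o,T,w,W,P
E
python3 - <<'E'
from h import *
o,T,w,W,P=wrist('w1');print(np.round(o['joint_positions'],3),o['eef_pos'],o['t'],np.round(T[:3,:2].T,3),W[:3,3])
m=(w['z_map']>0)&(P[...,2]>.1)&(P[...,2]<.125)&(np.hypot(P[...,0]-.4655,P[...,1]+.062)<.04)
Q=P[m];print(m.sum(),np.percentile(Q[:,2],[5,50,95]),cv2.minEnclosingCircle(Q[:,:2].astype(np.float32)),Q.mean(0))
h=cv2.cvtColor(w['frame'],cv2.COLOR_RGB2HSV);r=m&(h[...,1]>120)&((h[...,0]<12)|(h[...,0]>168));print(r.sum(),P[r].mean(0))
E
```

```text
contact_force: [-1.0, -0.1, -0.9]
gripper_width: 0.998
finger_force: 0.0
[-0.283 -0.123  1.968  0.     1.298 -1.622] [ 0.46516333 -0.06205991  0.30324197] 1.9 [[-0.973  0.229  0.002]
 [ 0.229  0.973  0.001]] [ 0.39787691 -0.04489409  0.37220559]
3276 [0.10485906 0.10919311 0.11078649] ((0.46656087040901184, -0.060325756669044495), 0.024265192449092865) [ 0.46469965 -0.06007544  0.10890118]
140 [ 0.47770961 -0.06623634  0.11067476]
```

View pics/w1.png

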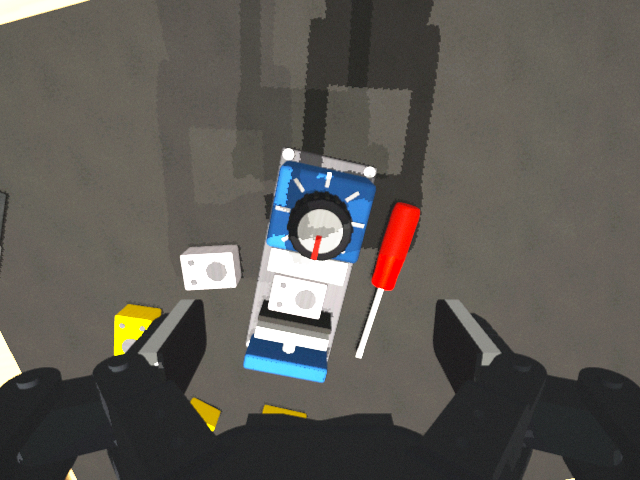

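To row units: 0.038 m is 0.76, 0.001 m is 0.02.

```bash
python3 -m crank '{"sx":[0,0,0,0,0,0,0,0,0,0,0,0],"sy":[0.02,0,0,0,0,0,0,0,0,0,0,0],"sz":[0.76,0.76,0.76,0.76,0,0,0,0,0,0,0,0],"rx":[0,0,0,0,0,0,0,0,0,0,0,0],"ry":[0,0,0,0,0,0,0,0,0,0,0,0],"rz":[0,0,0,0,0,0,0,0,0,0,0,0],"aperture":[1,1,1,1,1,0,0,0,0,0,0,0]}'
cat >> h.py <<'E'
def st():
    o,T=pose();s=[]
    print(round(float(o['t']),2),'cwyaw %.3f'%-np.arctan2(T[1,0],T[0,0]),'q6 %.3f'%o['joint_positions'][5],'pos',np.round(o['eef_pos'],4),'F',np.round(o['contact_force'],1),'M',np.round(o['wrist_torque'],3),'tau6 %.3f'%o['tau'][5],'w %.3f f %.0f'%(o['gripper_width'],o['finger_force']))
E
python3 -c "from h import *;st()"
```

```text
t: 3.15
eef_pos: [0.4673, -0.0619, 0.1553]
ee_rot: [0.002, 0.114, 0.994, -0.002]
contact_force: [-2.5, -3.4, 5.3]
gripper_width: 0.522
finger_force: 60.7
3.15 cwyaw -2.914 q6 -1.621 pos [ 0.4673 -0.0619  0.1553] F [-2.5 -3.4  5.3] M [-0.548  0.526  0.093] tau6 0.082 w 0.522 f 61
```

To row units: 0.1 rad / 1.5708 = 0.0637.

```bash
S='python3 -c "from h import *;st()"'; 
python3 -m crank '{"sx":[0,0],"sy":[0,0],"sz":[0,0],"rx":[0,0],"ry":[0,0],"rz":[0.0637,0.0637],"aperture":[0,0]}' >/dev/null; eval $S
python3 -m crank '{"sx":[0,0],"sy":[0,0],"sz":[0,0],"rx":[0,0],"ry":[0,0],"rz":[0.0637,0.0637],"aperture":[0,0]}' >/dev/null; eval $S
python3 -m crank '{"sx":[0,0],"sy":[0,0],"sz":[0,0],"rx":[0,0],"ry":[0,0],"rz":[0.0637,0.0637],"aperture":[0,0]}' >/dev/null; eval $S
python3 -m crank '{"sx":[0,0],"sy":[0,0],"sz":[0,0],"rx":[0,0],"ry":[0,0],"rz":[0.0318,0.0318],"aperture":[0,0]}' >/dev/null; eval $S
python3 -m crank '{"sx":[0,0],"sy":[0,0],"sz":[0,0],"rx":[0,0],"ry":[0,0],"rz":[0.0318,0.0318],"aperture":[0,0]}' >/dev/null; eval $S
```

```text
3.35 cwyaw -2.711 q6 -1.417 pos [ 0.4672 -0.0621  0.1553] F [-3.5 -4.4  6.4] M [-0.606  0.537  0.267] tau6 -0.409 w 0.518 f 61
3.55 cwyaw -2.511 q6 -1.217 pos [ 0.4671 -0.0623  0.1552] F [-3.8 -5.1  5.6] M [-0.9    0.696  0.149] tau6 -0.490 w 0.525 f 61
3.75 cwyaw -2.311 q6 -1.017 pos [ 0.4669 -0.0625  0.1552] F [-4.5 -5.2  6.7] M [-1.     0.805  0.182] tau6 -0.487 w 0.519 f 61
3.95 cwyaw -2.213 q6 -0.919 pos [ 0.4669 -0.0626  0.1552] F [-5.2 -5.8  6.9] M [-0.969  0.801  0.146] tau6 -0.157 w 0.523 f 61
4.15 cwyaw -2.113 q6 -0.819 pos [ 0.4667 -0.0627  0.1552] F [-4.9 -6.4  6.5] M [-1.002  0.924  0.142] tau6 -0.162 w 0.526 f 61
```

Run:
```python
from h import *
o,T,w,W,P=wrist('w2')
np.savez('pics/w2.npz',f=w['frame'],P=P)
```

```text
(no output)
```

View pics/w2.png

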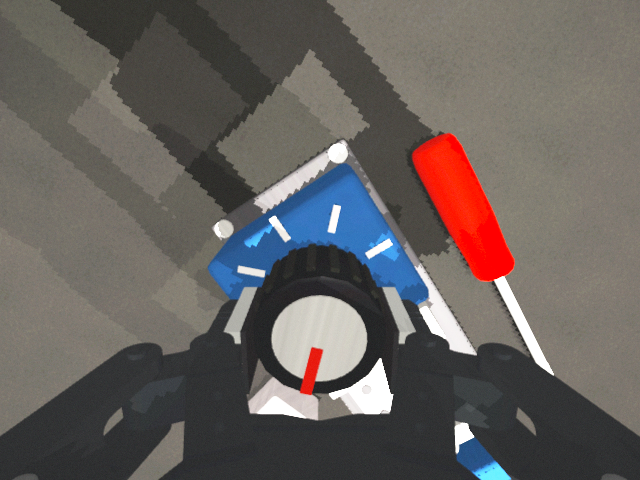

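The pointer, at (312,370), keeps its angle to the gripper, so the knob has turned with the fingers without slipping. I'll estimate the gaps from the first pictures, then go on in small steps.

```bash
python3 - <<'E'
import numpy as np
yaw=np.deg2rad(-25.7);ex=np.array([np.cos(yaw),np.sin(yaw)]);ey=np.array([-ex[1],ex[0]])
k=np.array([.4658,-.0612])
for n in 'ab':
    d=np.load(f'pics/{n}.npz');K=d['mtx'];T=d['cam_to_world'];z=d['z_map']
    v,u=np.mgrid[0:480,0:640];P=np.stack([(u-K[0,2])/K[0,0]*z,(v-K[1,2])/K[1,1]*z,z],-1)@T[:3,:3].T+T[:3,3]
    D=P[...,:2]-k;x=D@ex-.06;y=D@ey;m=(abs(y)<.02)&(x>-.03)&(x<.11)&(P[...,2]<.08)&(P[...,2]>.005)
    xs=x[m];zs=P[...,2][m]
    print(n,' '.join('%d:%.0f'%(b,1000*np.median(zs[(xs*1000>=b)&(xs*1000<b+2)])) for b in range(-28,100,2) if ((xs*1000>=b)&(xs*1000<b+2)).any()))
E
S='python3 -c "from h import *;st()"'
python3 -m crank '{"sx":[0],"sy":[0],"sz":[0],"rx":[0],"ry":[0],"rz":[0.0318],"aperture":[0]}' >/dev/null; eval $S
python3 -m crank '{"sx":[0],"sy":[0],"sz":[0],"rx":[0],"ry":[0],"rz":[0.0318],"aperture":[0]}' >/dev/null; eval $S
python3 -m crank '{"sx":[0],"sy":[0],"sz":[0],"rx":[0],"ry":[0],"rz":[0.0318],"aperture":[0]}' >/dev/null; eval $S
python3 -m crank '{"sx":[0],"sy":[0],"sz":[0],"rx":[0],"ry":[0],"rz":[0.0318],"aperture":[0]}' >/dev/null; eval $S
python3 -m crank '{"sx":[0],"sy":[0],"sz":[0],"rx":[0],"ry":[0],"rz":[0.0318],"aperture":[0]}' >/dev/null; eval $S
```

```text
a -28:62 -26:64 -24:36 -22:43 -20:48 -18:49 -16:49 -14:50 -12:50 -10:50 -8:49 -6:49 -4:49 -2:49 0:47 4:26 6:40 8:41 10:42 12:42 14:42 16:42 18:43 20:43 22:43 24:44 26:43 28:44 30:43 32:42 34:42 36:42 38:41 40:42 44:35 46:47 48:49 50:48 56:34 58:46 60:49 62:49 64:47 66:47 68:47 70:40 72:39 74:41 76:15 78:16 80:15 82:27 84:43 86:57 88:55 90:56 92:56 94:57 96:56 98:56
b -28:63 -26:55 -24:50 -22:53 -20:45 -18:48 -16:48 -14:47 -12:47 -10:46 -8:48 -6:48 -4:48 -2:48 0:48 2:41 4:44 6:45 8:39 10:41 12:42 14:41 16:41 18:41 20:42 22:42 24:41 26:42 28:41 30:42 32:41 34:41 36:41 38:42 40:41 42:40 44:42 48:47 50:47 52:46 54:43 56:47 60:46 62:47 64:48 66:47 68:48 70:42 72:40 74:39 76:39 78:38 86:51 88:54 90:55 92:55 94:54 96:55 98:55
4.3 cwyaw -2.064 q6 -0.770 pos [ 0.4667 -0.0627  0.1552] F [-4.8 -6.1  6.6] M [-1.092  0.933  0.126] tau6 -0.272 w 0.521 f 61
4.4 cwyaw -2.013 q6 -0.719 pos [ 0.4667 -0.0627  0.1553] F [-5.1 -6.7  6.2] M [-1.051  0.923  0.127] tau6 -0.164 w 0.520 f 61
4.5 cwyaw -1.963 q6 -0.669 pos [ 0.4666 -0.0627  0.1552] F [-5.3 -7.3  7.6] M [-1.12   0.995  0.122] tau6 -0.158 w 0.520 f 61
4.6 cwyaw -1.913 q6 -0.619 pos [ 0.4666 -0.0628  0.1553] F [-5.9 -7.2  7.3] M [-1.067  1.043  0.181] tau6 -0.158 w 0.517 f 61
4.7 cwyaw -1.863 q6 -0.569 pos [ 0.4665 -0.0628  0.1552] F [-5.1 -6.2  8.9] M [-1.118  1.065  0.142] tau6 -0.158 w 0.520 f 61
```

To row units: 0.05 rad / 1.5708 = 0.0318.

```bash
S='python3 -c "from h import *;st()"'
python3 -m crank '{"sx":[0],"sy":[0],"sz":[0],"rx":[0],"ry":[0],"rz":[0.0318],"aperture":[0]}' >/dev/null; eval $S
python3 -m crank '{"sx":[0],"sy":[0],"sz":[0],"rx":[0],"ry":[0],"rz":[0.0318],"aperture":[0]}' >/dev/null; eval $S
python3 -m crank '{"sx":[0],"sy":[0],"sz":[0],"rx":[0],"ry":[0],"rz":[0.0318],"aperture":[0]}' >/dev/null; eval $S
python3 -m crank '{"sx":[0],"sy":[0],"sz":[0],"rx":[0],"ry":[0],"rz":[0.0318],"aperture":[0]}' >/dev/null; eval $S
```

```text
4.8 cwyaw -1.813 q6 -0.519 pos [ 0.4664 -0.0628  0.1552] F [-6.1 -6.4  7.9] M [-1.112  1.061  0.143] tau6 -0.159 w 0.520 f 61
4.9 cwyaw -1.763 q6 -0.469 pos [ 0.4663 -0.0628  0.1552] F [-5.9 -7.1  8. ] M [-1.141  1.148  0.16 ] tau6 -0.159 w 0.519 f 61
5.0 cwyaw -1.713 q6 -0.419 pos [ 0.4663 -0.0628  0.1552] F [-6.  -7.7  8. ] M [-1.082  1.09   0.199] tau6 -0.159 w 0.519 f 61
5.1 cwyaw -1.663 q6 -0.369 pos [ 0.4662 -0.0628  0.1552] F [-6.4 -7.1  8.5] M [-1.109  1.24   0.141] tau6 -0.159 w 0.519 f 61
```

The baseline is a clean 0.159. I'll carry on and watch for it to rise.

To row units: 0.05 rad / 1.5708 = 0.0318.

```bash
S='python3 -c "from h import *;st()"'
python3 -m crank '{"sx":[0],"sy":[0],"sz":[0],"rx":[0],"ry":[0],"rz":[0.0318],"aperture":[0]}' >/dev/null; eval $S
python3 -m crank '{"sx":[0],"sy":[0],"sz":[0],"rx":[0],"ry":[0],"rz":[0.0318],"aperture":[0]}' >/dev/null; eval $S
python3 -m crank '{"sx":[0],"sy":[0],"sz":[0],"rx":[0],"ry":[0],"rz":[0.0318],"aperture":[0]}' >/dev/null; eval $S
python3 -m crank '{"sx":[0],"sy":[0],"sz":[0],"rx":[0],"ry":[0],"rz":[0.0318],"aperture":[0]}' >/dev/null; eval $S
```

```text
5.2 cwyaw -1.613 q6 -0.319 pos [ 0.4662 -0.0628  0.1552] F [-7.  -7.2  8.2] M [-1.059  1.259  0.202] tau6 -0.159 w 0.521 f 61
5.3 cwyaw -1.563 q6 -0.269 pos [ 0.4661 -0.0628  0.1552] F [-7.  -7.1  9.4] M [-1.093  1.25   0.126] tau6 -0.159 w 0.520 f 61
5.4 cwyaw -1.513 q6 -0.219 pos [ 0.4661 -0.0628  0.1552] F [-7.3 -7.9  9.2] M [-1.074  1.32   0.155] tau6 -0.160 w 0.515 f 61
5.5 cwyaw -1.463 q6 -0.169 pos [ 0.466  -0.0628  0.1552] F [-6.6 -6.2  8.6] M [-1.067  1.307  0.112] tau6 -0.160 w 0.521 f 61
```

To row units: 0.05 rad / 1.5708 = 0.0318.

```bash
S='python3 -c "from h import *;st()"'
python3 -m crank '{"sx":[0],"sy":[0],"sz":[0],"rx":[0],"ry":[0],"rz":[0.0318],"aperture":[0]}' >/dev/null; eval $S
python3 -m crank '{"sx":[0],"sy":[0],"sz":[0],"rx":[0],"ry":[0],"rz":[0.0318],"aperture":[0]}' >/dev/null; eval $S
python3 -m crank '{"sx":[0],"sy":[0],"sz":[0],"rx":[0],"ry":[0],"rz":[0.0318],"aperture":[0]}' >/dev/null; eval $S
python3 -m crank '{"sx":[0],"sy":[0],"sz":[0],"rx":[0],"ry":[0],"rz":[0.0318],"aperture":[0]}' >/dev/null; eval $S
```

```text
5.6 cwyaw -1.413 q6 -0.119 pos [ 0.4659 -0.0628  0.1552] F [-6.4 -7.3 10.1] M [-1.105  1.327  0.197] tau6 -0.160 w 0.521 f 61
5.7 cwyaw -1.363 q6 -0.069 pos [ 0.4659 -0.0628  0.1552] F [-8.3 -6.4 10.3] M [-1.121  1.406  0.182] tau6 -0.147 w 0.524 f 61
5.8 cwyaw -1.314 q6 -0.019 pos [ 0.4658 -0.0628  0.1552] F [-8.3 -7.7 10.1] M [-1.068  1.446  0.234] tau6 -0.132 w 0.519 f 61
5.9 cwyaw -1.264 q6 0.031 pos [ 0.4657 -0.0628  0.1552] F [-8.6 -6.1 10.1] M [-1.043  1.438  0.252] tau6 -0.116 w 0.523 f 61
```

To row units: 0.05 rad / 1.5708 = 0.0318.

```bash
S='python3 -c "from h import *;st()"'
python3 -m crank '{"sx":[0],"sy":[0],"sz":[0],"rx":[0],"ry":[0],"rz":[0.0318],"aperture":[0]}' >/dev/null; eval $S
python3 -m crank '{"sx":[0],"sy":[0],"sz":[0],"rx":[0],"ry":[0],"rz":[0.0064],"aperture":[0]}' >/dev/null; eval $S
python3 -m crank '{"sx":[0,0],"sy":[0,0],"sz":[0,0],"rx":[0,0],"ry":[0,0],"rz":[0,0],"aperture":[0,0]}' >/dev/null; eval $S
```

```text
6.0 cwyaw -1.214 q6 0.081 pos [ 0.4657 -0.0627  0.1552] F [-8.1 -6.  10.6] M [-0.933  1.462  0.172] tau6 -0.101 w 0.519 f 61
6.1 cwyaw -1.205 q6 0.090 pos [ 0.4657 -0.0627  0.1552] F [-8.2 -7.  10.5] M [-1.004  1.49   0.199] tau6 0.283 w 0.521 f 61
6.3 cwyaw -1.205 q6 0.089 pos [ 0.4657 -0.0627  0.1552] F [-8.1 -6.5 10. ] M [-1.051  1.466  0.093] tau6 0.065 w 0.521 f 61
```

To row units: -0.04 m is -0.8, -0.03 m is -0.6.

```bash
python3 -m crank '{"sx":[0,0,0,0,0,0,0,0,0,0,0,0,0],"sy":[0,0,0,0,0,0,0,0,0,0,0,0,0],"sz":[0,0,0,0,0,0,-0.2,-0.6,-0.8,-0.8,-0.6,0,0],"rx":[0,0,0,0,0,0,0,0,0,0,0,0,0],"ry":[0,0,0,0,0,0,0,0,0,0,0,0,0],"rz":[0,0,0,0,0,0,0,0,0,0,0,0,0],"aperture":[1,1,1,1,1,1,1,1,1,1,1,1,1]}'
python3 - <<'E'
from h import *
st();o,T,w,W,P=wrist('w3')
m=(w['z_map']>0)&(P[...,2]>.1)&(P[...,2]<.125)&(np.hypot(P[...,0]-.4658,P[...,1]+.0612)<.04)
Q=P[m];c=cv2.minEnclosingCircle(Q[:,:2].astype(np.float32))[0]
h=cv2.cvtColor(w['frame'],cv2.COLOR_RGB2HSV);r=m&(h[...,1]>120)&((h[...,0]<12)|(h[...,0]>168));p=P[r].mean(0)[:2]-c;print('pointer cw yaw',-np.arctan2(p[1],p[0]))
E
```

```text
t: 7.6
eef_pos: [0.466, -0.0604, 0.3033]
ee_rot: [0.001, 0.825, 0.566, 0.001]
contact_force: [-0.8, -0.2, -1.7]
gripper_width: 0.999
finger_force: 0.0
7.6 cwyaw -1.203 q6 0.089 pos [ 0.466  -0.0604  0.3033] F [-0.8 -0.2 -1.7] M [-0.007 -0.04  -0.026] tau6 -0.000 w 0.999 f 0
pointer cw yaw 2.1798333869036313
```

View pics/w3.png

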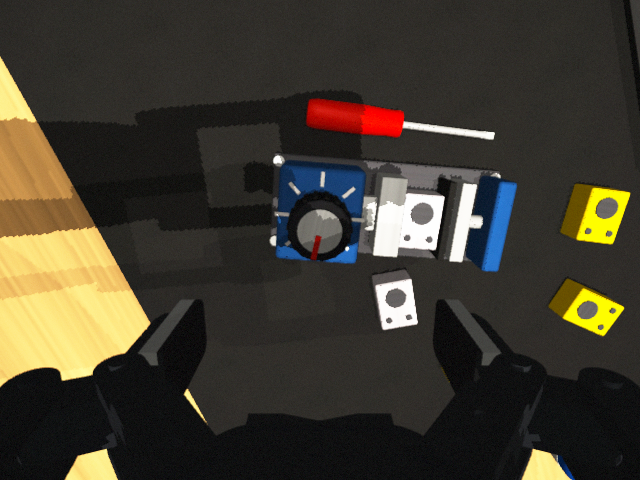

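The picture shows the housing at (422,220) held between the jaw (390,215) and the black pad (448,220). The pointer has turned 1.73 rad from the vise axis, which matches the 1.71 rad the tool turned. The spare housing and screwdriver are where they were.

```bash
python3 -c "from rig import *;print(sign_off())"
```

```text
the job is handed in; nothing more can be done
None
```

The knob was broken loose and turned clockwise about 1.7 rad in one grasp; the housing is nipped against the far pad at about 10 N (estimated from the rise in wrist torque), the gripper has let go and is clear, and the job is handed in.

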